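# Roll a conveyor roller to the stop and chock it

## Task

The steel conveyor roller lies close in front of the timber bearer: roll it along the bench under the flat end of the closed gripper, laid on it from above like a palm, without picking it up, until it lies along the steel angle stop, touching it. Then free the flanged casting that is wedged askew in the corner of the bin and stand it upright on its foot right behind the roller, at the middle of its length and as good as touching it, so that the roller cannot roll back. Leave everything else on the bench where it is.

Things in the scene. Friction and masses are not known exactly. Their poses are not given: they have to be found in the camera images.
- roller: steel conveyor roller lying on the bench: cylinder 80 mm in diameter, 160 mm long, a 14 mm axle stub standing 15 mm out of each end; 0.8 kg, rolls freely. Origin at its centre (40 mm up); x along its axis, y and z turn as it rolls. Starts 3 to 8 mm from the bearer (no room for a finger between); the way to the stop, 90 to 250 mm towards -y, is clear, but bystanders stand near its ends.
- bearer: timber bearer, 240 mm long (its x), 50 mm wide (its y) and 55 mm high, fixed to the bench on the roller's +y side, roughly parallel with it. Origin: centre of its underside.
- stop: dark steel angle bolted to the bench: upright plate 320 mm long (its x), 60 mm high, 10 mm thick; foot (8 mm high) and gussets on the side away from the roller, 60 mm deep in all. Origin on the bench, at the middle of the face the roller must touch; y points out of that face towards the roller, whose axis is at y = 40 mm when it touches.
- bin: open grey plastic bin, 190 mm (its x) by 160 mm (its y) outside, 70 mm high, walls and floor 5 mm thick, fixed to the bench. Origin: centre of its underside. The casting leans in its (+x, -y) corner.
- casting: dark iron casting, 0.6 kg: round foot 64 mm wide, 12 mm thick; plain round stem 34 mm thick (ribs to 30 mm up); 150 mm tall. Origin: centre of the foot's underside; z along the stem to its top. It starts leaning 40 degrees from upright in the bin's (+x, -y) corner, the top 55 mm of its stem clear above the rim. Upright and touching the roller, its axis is 61 mm from the roller's axis in plan.
- offcut: bystander: steel bar offcut lying in the bin, 70 x 32 x 28 mm, origin at the centre of its underside
- tin: bystander: metal tin standing on the bench, 72 mm in diameter, 85 mm high, origin at the centre of its underside
- bush: bystander: steel bush (short pipe) standing on end, 68 mm outside, 48 mm inside, 70 mm high, origin at the centre of its underside
- weight: bystander: turned steel weight standing on the bench, 64 mm in diameter with a 40 mm neck, 75 mm high, origin at the centre of its underside
- block: bystander: dark wood block, 90 x 60 x 45 mm, origin at the centre of its underside
- hammer: bystander: hammer lying on the bench beyond the stop, 260 mm long along its x, head at +x
- wrench: bystander: wrench lying on the bench, 190 mm long along its x
Things that resemble listed ones, but are neither listed nor needed, are in the scene too. What is shaped like the roller but pink is not meant.

How it is judged:
By the outcome, as a careful person would: the job done as asked, in the order asked, and still so for the second after the job is handed in, with the robot touching nothing.
It also fails if it takes over 72 s, if anything falls off the work surface, if the arm or the gripper's body presses on something with over 40 N, if the wrist force passes 120 N, or if a joint passes its speed limit or range.

## Robot

A 6-joint arm with a two-finger parallel gripper is mounted at the origin on the work surface. World frame = base frame: x ahead of the robot, y to its left, z up, the work surface at z = 0. Lengths are in mm, angles in rad, forces in N, time in s.
With the tool pointing down it reaches from about 350 to 975 mm from the base axis. Payload 7.1 kg.
Tool frame: the origin (TCP) lies between the finger pads; the fingertips stand 19 mm ahead of it and the grasp point (between the pads) is the TCP; z points along the fingers, y is the line along which they close (so a half turn about z gives the same grasp; the last joint's range is limited). The gripper opens to 88 mm and grips with 3 to 60 N. Pads are 20 mm wide; open, the fingers measure 115 mm over their backs; the gripper's body (75 mm by 178 mm) begins 61 mm behind the grasp point.
Start: joints at [-1.172, 0.423, 1.63, -0, 1.089, -0.019], TCP at [253.609, -571.216, 241.675] pointing down, gripper open.
Joint ranges: [-3, 3], [-0.9, 2.11], [0.09, 2.58], [-1.31, 4.45], [0.11, 2.69], [-2.54, 2.54]. Speed limits (rad/s): [2.39, 2.39, 3.01, 3.14, 3.14, 3.14].

## Interface

Orientations are given as a rotation vector (axis times angle).
In Python, from workcell import ctrl gives the robot as it stands.
- The arm moves only by the tool arm_command, never from a script. Its argument "series" is a list of rows, each an object with "linear": the shift along the tool's x, y, z in m, a list of three; "turn": the turn about the tool's z in rad. A call has 1 to 10 rows; each row shifts and turns the commanded pose from where the row before left it, along the tool's axes as they then stand; what a row does not reach is not made up. A row lasts 1/10 s, in which the tool goes at most 50 mm and 8.59 degrees, less where a joint would pass 70% of its speed; a pose out of reach is approached as far as the arm can. A call with a gripper value outside its range is refused whole. "jaw" is the opening, from -1 (shut) to 1 (fully open), set as the call begins (left out, the last holds). The fingers move at their own pace and stop on an object; the grip force is fixed at half the most. Time passes only in rows, so rows that do not move let the fingers close. It gives the time, the measured TCP pose, the force, the opening and the grip force at its end, in the units of the state.
- ctrl.get_obs(): the state, without advancing time (a new reading comes with each control period).
- ctrl.get_image(name): name is "scene" or "top"; returns a dict with "frame" (420x560x3 uint8, blue, green, red), "fx", "fy", "cx", "cy" (pixels), "rvec" (rotation vector, rad) and "tvec" (3), from world to camera coordinates, as OpenCV has them. Camera axes: x right, y down, z forward; pixel columns grow to the right and rows downward; lengths in mm; the calibration is good to about 2 mm. A picture is of the moment at which its call begins. There is no depth.
- ctrl.close_job(): hands the job in; it is judged then, once.
The state is a dict: "t": time; "qpos": joint angles; "qvel": joint speeds; "joint_torque": joint torques, N m; "ee_pos": TCP position; "orientation": TCP orientation; "ft_force": force on the tool from outside, world axes, zero at the start; "moment": the same for the moment, N m; "width": finger opening in mm; "grasp_force": force on a finger pad.
Only numpy, scipy, OpenCV 4.12 (cv2) and the standard library are available. Lean on these libraries where they do the work, as an engineer would, in place of code of your own. Each camera call takes 0.05 s, during which the arm holds its last target. There are 200 camera calls.

## Working session

There is one attempt and no reset: what is moved stays moved. The work goes in short steps, Python scripts to look and compute and a tool call to move; the robot and the scene stay as the last step left them, time stands still between calls to the robot, and variables do not carry over. Pictures are saved under pics/ and viewed, at most 10 in all, crops included, and the job is handed in when it is done.

Besides the shell and the picture viewer there is one more tool, called as name(argument=value, ...) on one line, values as JSON. arm_command: Moves the arm, as the interface text tells. Its arguments: {"type":"object","properties":{"series":{"type":"array"},"jaw":{"type":"number"}},"required":["series"]}

```bash
mkdir -p pics; cat > h.py <<'E'
import numpy as np, cv2
from workcell import ctrl
def grab(n,f=None):
    im=ctrl.get_image(n)
    if f: cv2.imwrite('pics/'+f,im['frame'])
    return im
def cam(im):
    R=cv2.Rodrigues(np.array(im['rvec'],float))[0]; t=np.array(im['tvec'],float).ravel()
    return R,t,-R.T@t
def ray(im,u,v):
    R,t,c=cam(im); d=R.T@np.array([(u-im['cx'])/im['fx'],(v-im['cy'])/im['fy'],1]); return c,d
def onz(im,u,v,z):
    c,d=ray(im,u,v); return c+d*(z-c[2])/d[2]
def proj(im,p):
    R,t,c=cam(im); q=R@np.array(p,float)+t; return np.array([q[0]/q[2]*im['fx']+im['cx'],q[1]/q[2]*im['fy']+im['cy']])
def two(a,ua,b,ub):
    c1,d1=ray(a,*ua);c2,d2=ray(b,*ub);d1=d1/np.linalg.norm(d1);d2=d2/np.linalg.norm(d2)
    s=np.linalg.lstsq(np.c_[d1,-d2],c2-c1,rcond=None)[0]; p=c1+s[0]*d1;q=c2+s[1]*d2
    return (p+q)/2,np.linalg.norm(p-q)
E
python3 - <<'E'
from h import *
for n in('top','scene'):
    im=grab(n,n+'1.png'); print(n,im['fx'],cam(im)[2],im['rvec'])
print(ctrl.get_obs())
E
```

```text
top 510.8745969100794 [ 356.46793336  -22.97039695 1158.26370391] [ 2.145342   -2.10336156  0.20518404]
scene 475.0698681018582 [1304.80362877 -372.49408606  730.75588428] [ 1.97856595  1.23921224 -0.57733669]
{'t': 0.1, 'qpos': array([-1.17198298e+00,  4.23757977e-01,  1.63060727e+00,  3.40890760e-05,
        1.08859128e+00, -1.90118225e-02]), 'qvel': array([-1.09665487e-03, -2.53613602e-03, -4.04894529e-03,  2.62489718e-04,
       -2.03333534e-03,  8.35814541e-06]), 'joint_torque': array([ 6.11561118e-04, -5.45608771e+01, -2.74325341e+01,  6.45531085e-02,
        1.86820782e-02, -1.69485827e-05]), 'ee_pos': array([ 253.4494619 , -570.78616878,  240.98591132]), 'orientation': array([-3.07197439e+00, -6.51251266e-01,  3.57671572e-04]), 'ft_force': array([-1.51845552, -0.36394208,  0.10940354]), 'moment': array([0.0087607 , 0.06601018, 0.04777041]), 'grasp_force': 0.0, 'width': 87.73533505953203}
```

View pics/top1.png

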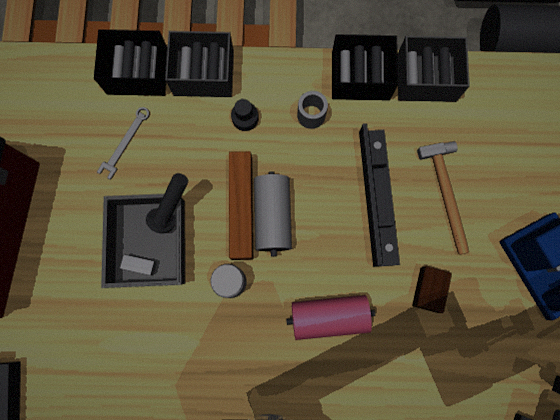

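View pics/scene1.png

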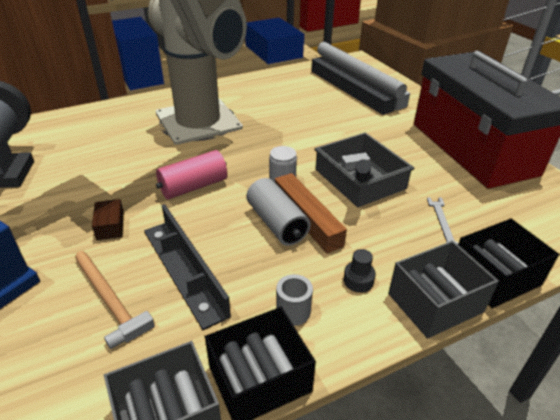

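The top view shows the roller with stubs at about (273,174) and (274,253), and the bearer at x 230–251 px. The stop face edge runs (362,125)–(376,265). The casting top is at (178,181) in the bin, whose corners are (103,196)–(186,287). The tin is at (228,281), the weight at (244,113), and the bush at (312,107). In the scene view the roller is at (277,212) and the casting top at (362,168).

```bash
python3 - <<'E'
from h import *
im=grab('top'); f=im['frame']
c=cv2.resize(f[110:310,95:405],(775,500),interpolation=cv2.INTER_CUBIC); c=np.clip(c*1.6,0,255).astype('uint8')
cv2.imwrite('pics/crop2.png',c)
s=grab('scene'); g=s['frame'][125:275,220:420]; cv2.imwrite('pics/crop3.png',np.clip(cv2.resize(g,(800,600),interpolation=cv2.INTER_CUBIC)*1.6,0,255).astype('uint8'))
P=lambda n,u,v,z:print(n,onz(im,u,v,z)[:2].round(1))
for n,u,v,z in[('stub+',273,174,40),('stub-',274,253,40),('stop+',362,125,60),('stop-',376,265,60),('bear',251,152,55),('bear',251,258,55),('bin',103,196,70),('bin',186,194,70),('bin',186,287,70),('bin',103,287,70),('castTop',178,181,120),('tin',228,279,85),('bush',313,106,70),('weight',244,106,75)]:P(n,u,v,z)
E
```

```text
stub+ [640.    5.6]
stub- [462.   -0.9]
stop+ [ 753.  -193.1]
stop- [ 438.7 -220.4]
bear [685.9  55.7]
bear [448.8  48.1]
bin [575.5 372.6]
bin [583.7 192.9]
bin [384.1 181.7]
bin [380.7 355.7]
castTop [600.6 201.1]
tin [401.8  92.6]
bush [791.9 -81.5]
weight [786.6  73.4]
```

View pics/crop2.png

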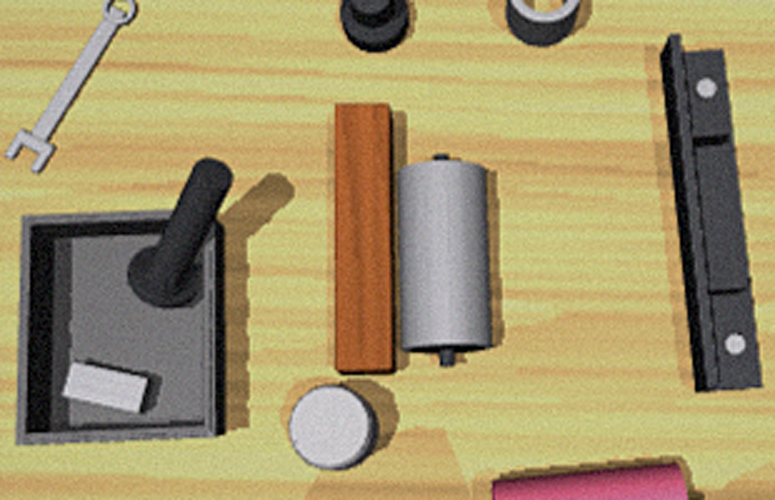

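View pics/crop3.png

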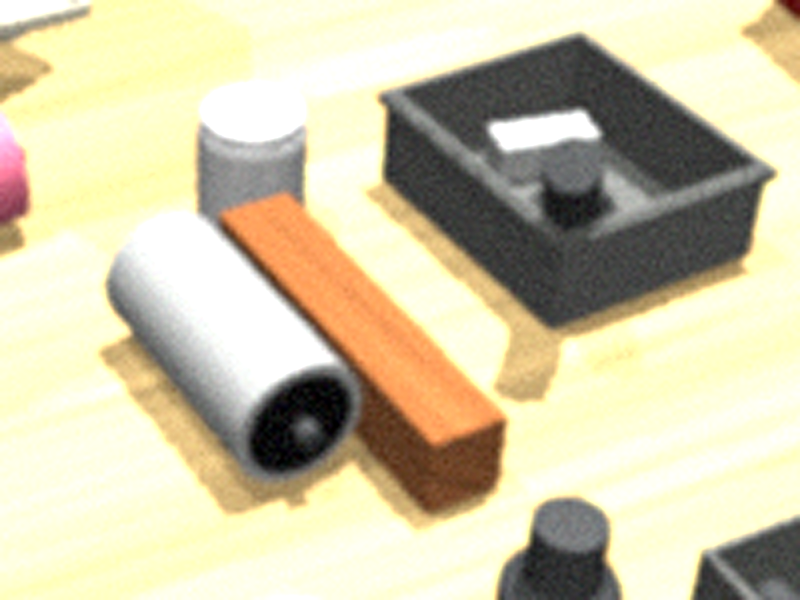

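The crops show the roller stub tips at top pixels (271,172) and (274,256). The stop's face base runs (360,126)–(374,266). The casting top is at about (180,179) and its foot at about (161,221). It leans mostly toward +x.

```bash
python3 - <<'E'
from h import *
im=grab('top'); s=grab('scene')
A=onz(im,271,171.6,40);B=onz(im,273.8,256.4,40);d=A-B
print('roller',(A+B)/2,np.linalg.norm(d),np.degrees(np.arctan2(d[1],d[0])))
A=onz(im,360.2,126,0);B=onz(im,373.8,266,0);d=A-B
print('stop',A,B,np.linalg.norm(d),np.degrees(np.arctan2(d[1],d[0])))
# casting: top centre two views
T,e=two(im,(180,178.5),s,(220+573/4,125+167/4)); print('top',T,e)
F=onz(im,161,221,30);print('foot',F,(T-F),np.linalg.norm(T-F))
R=cv2.Rodrigues(ctrl.get_obs()['orientation'])[0];print(R.round(3))
p=ctrl.get_obs()['ee_pos'];print('to roller, tool axes',R.T@(np.array([551,12,150])-p))
E
```

```text
roller [549.99184705   4.7756051   40.        ] 191.20950931519502 3.25341556181549
stop [ 772.03291155 -198.07793762    0.        ] [ 440.84960605 -226.18702526    0.        ] 332.37404027139536 4.851335856323849
top [602.13460811 193.81011835 135.69608041] 0.33160026201562
foot [529.33488817 253.05837246  30.        ] [ 72.79971994 -59.24825411 105.69608041] 141.3570523612168
[[ 0.914  0.406 -0.   ]
 [ 0.406 -0.914  0.   ]
 [ 0.    -0.001 -1.   ]]
to roller, tool axes [ 508.43657139 -412.19109781   91.61815197]
```

arm_command(series=[{"linear":[0.032,-0.026,0],"turn":0},{"linear":[0.032,-0.026,0],"turn":0},{"linear":[0.032,-0.026,0],"turn":0},{"linear":[0.032,-0.026,0],"turn":0},{"linear":[0.032,-0.026,0],"turn":0},{"linear":[0.032,-0.026,0],"turn":0},{"linear":[0.032,-0.026,0],"turn":0},{"linear":[0.032,-0.026,0],"turn":0},{"linear":[0.032,-0.026,0],"turn":0},{"linear":[0.032,-0.026,0],"turn":0}], jaw=-1)

```text
t: 1.3
ee_pos: [441.1, -202.2, 241.9]
orientation: [3.073, 0.651, 0.001]
ft_force: [-0.2, 0.7, -0.7]
width: 11.7
grasp_force: 0.0
```

arm_command(series=[{"linear":[0.032,-0.026,0],"turn":0},{"linear":[0.032,-0.026,0],"turn":0},{"linear":[0.032,-0.026,0],"turn":0},{"linear":[0.032,-0.026,0],"turn":0},{"linear":[0.032,-0.026,0.02],"turn":0},{"linear":[0.028,-0.022,0.03],"turn":0},{"linear":[0,0,0.03],"turn":0.12},{"linear":[0,0,0.02],"turn":0.12},{"linear":[0,0,0],"turn":0.11},{"linear":[0,0,0],"turn":0}])

```text
t: 2.3
ee_pos: [550.3, 11.6, 140.8]
orientation: [-3.14, -0.106, 0.003]
ft_force: [0.2, 1.0, 0.1]
width: 0.6
grasp_force: 0.0
```

arm_command(series=[{"linear":[0,-0.003,0.02],"turn":0},{"linear":[0,0,0.012],"turn":0},{"linear":[0,0,0.006],"turn":0},{"linear":[0,0,0.003],"turn":0},{"linear":[0,0,0.002],"turn":0},{"linear":[0,0,0],"turn":0}])

```text
t: 2.9
ee_pos: [550.8, 14.4, 99.0]
orientation: [3.14, 0.107, 0.001]
ft_force: [-0.5, 0.3, 1.6]
width: 0.3
grasp_force: 0.4
```

arm_command(series=[{"linear":[0,0,0.002],"turn":0},{"linear":[0,0,0],"turn":0}])

```text
t: 3.1
ee_pos: [551.0, 14.6, 98.2]
orientation: [-3.14, -0.107, -0.002]
ft_force: [-3.4, 0.2, 12.4]
width: 0.6
grasp_force: 6.3
```

arm_command(series=[{"linear":[0,0.004,0],"turn":0},{"linear":[0,0.008,0],"turn":0},{"linear":[0,0.01,0],"turn":0},{"linear":[0,0.01,0],"turn":0},{"linear":[0,0.006,0],"turn":0},{"linear":[0,0.002,0],"turn":0},{"linear":[0,0,0],"turn":0}])

```text
t: 3.8
ee_pos: [553.5, -26.1, 98.2]
orientation: [3.139, 0.106, 0.001]
ft_force: [-5.2, -0.5, 12.6]
width: 0.4
grasp_force: 6.6
```

```bash
cat > rl.py <<'E'
from h import *
im=grab('top'); f=im['frame']
def roller():
    h=cv2.cvtColor(f,cv2.COLOR_BGR2HSV)
    m=((h[...,1]<45)&(h[...,2]>60)).astype('uint8'); m[:165]=0;m[262:]=0;m[:,:248]=0;m[:,400:]=0
    m=cv2.morphologyEx(m,cv2.MORPH_OPEN,np.ones((5,5)))
    n,l,st,c=cv2.connectedComponentsWithStats(m); return [(st[i],c[i].round(1),onz(im,*c[i],60)[:2].round(1)) for i in range(1,n) if st[i][4]>150]
print(roller())
E
python3 rl.py; python3 -c "
from h import *
im=grab('top','t4.png')"
```

```text
[(array([ 263,  165,   60,   54, 1763], dtype=int32), array([293.4, 183.9]), array([613.4, -40.5])), (array([252, 191,  17,  13, 159], dtype=int32), array([259.3, 196.3]), array([583.9,  34. ]))]
```

View pics/t4.png

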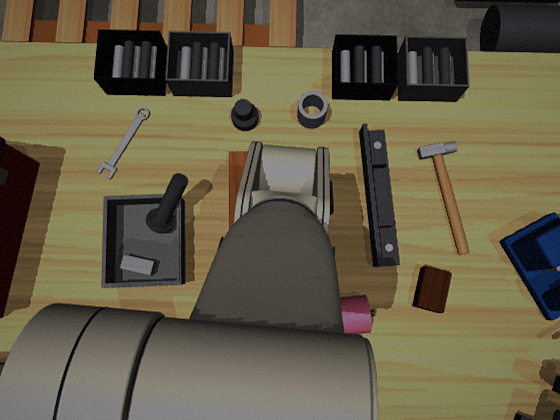

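The arm hides the roller in the top view, so I will use the scene camera to follow it. The bench is otherwise unchanged.

arm_command(series=[{"linear":[0,0,-0.005],"turn":0},{"linear":[0,-0.02,0],"turn":0},{"linear":[0,0,0.005],"turn":0},{"linear":[0,0,0],"turn":0},{"linear":[0,0.005,0],"turn":0},{"linear":[0,0.01,0],"turn":0},{"linear":[0,0.011,0],"turn":0},{"linear":[0,0.01,0],"turn":0},{"linear":[0,0.004,0],"turn":0},{"linear":[0,0,0],"turn":0}])

```text
t: 4.9
ee_pos: [555.2, -46.7, 98.3]
orientation: [3.139, 0.106, 0.002]
ft_force: [-3.8, -1.7, 17.5]
width: 0.5
grasp_force: 8.6
```

```bash
python3 -c "
from h import *
im=grab('scene','s5.png'); print(ctrl.get_obs()['ee_pos'])
for y in (4.8,-15,-35): print(y,proj(im,[630,y,40]),proj(im,[550,y,80]))
cv2.imwrite('pics/s5c.png',np.clip(cv2.resize(im['frame'][130:330,140:380],(720,600),interpolation=cv2.INTER_CUBIC)*1.4,0,255).astype('uint8'))"
```

```text
[555.2536495  -46.50280381  98.31127673]
4.8 [292.70919664 230.99572776] [276.59602579 196.24461211]
-15 [284.61212119 233.65115418] [268.62358944 198.60641281]
-35 [276.32577621 236.36865132] [260.46777451 201.02253866]
```

View pics/s5c.png

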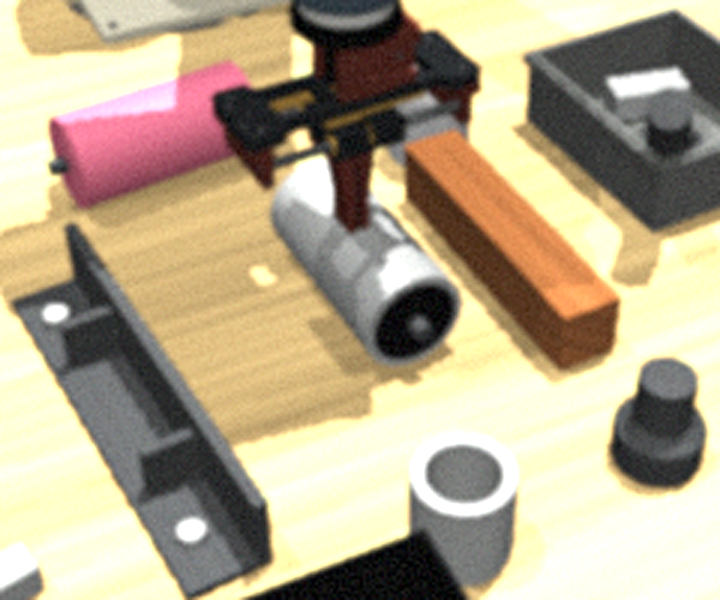

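The scene crop shows the roller rolled clear of the bearer, with its end stub at about pixel (280,238), so its axis is at y ≈ −35. The tip is on top of it and it is rolling without slip. I'll continue.

arm_command(series=[{"linear":[0,0,-0.005],"turn":0},{"linear":[0,-0.02,0],"turn":0},{"linear":[0,0,0.005],"turn":0},{"linear":[0,0,0],"turn":0},{"linear":[0,0.005,0],"turn":0},{"linear":[0,0.01,0],"turn":0},{"linear":[0,0.011,0],"turn":0},{"linear":[0,0.01,0],"turn":0},{"linear":[0,0.004,0],"turn":0},{"linear":[0,0,0],"turn":0}])

```text
t: 5.95
ee_pos: [556.3, -66.9, 98.4]
orientation: [3.139, 0.107, 0.001]
ft_force: [-6.4, -1.4, 21.5]
width: 0.4
grasp_force: 11.0
```

arm_command(series=[{"linear":[0,0,-0.005],"turn":0},{"linear":[0,-0.02,0],"turn":0},{"linear":[0,0,0.005],"turn":0},{"linear":[0,0,0],"turn":0},{"linear":[0,0.005,0],"turn":0},{"linear":[0,0.01,0],"turn":0},{"linear":[0,0.011,0],"turn":0},{"linear":[0,0.01,0],"turn":0},{"linear":[0,0.004,0],"turn":0},{"linear":[0,0,0],"turn":0}])

```text
t: 6.95
ee_pos: [557.7, -87.1, 98.5]
orientation: [3.139, 0.107, 0.001]
ft_force: [-7.8, -2.0, 25.6]
width: 0.6
grasp_force: 12.6
```

arm_command(series=[{"linear":[0,0,-0.005],"turn":0},{"linear":[0,-0.02,0],"turn":0},{"linear":[0,0,0.005],"turn":0},{"linear":[0,0,0],"turn":0},{"linear":[0,0.005,0],"turn":0},{"linear":[0,0.01,0],"turn":0},{"linear":[0,0.011,0],"turn":0},{"linear":[0,0.01,0],"turn":0},{"linear":[0,0.004,0],"turn":0},{"linear":[0,0,0],"turn":0}])

```text
t: 7.95
ee_pos: [558.9, -107.1, 98.7]
orientation: [3.138, 0.107, 0.001]
ft_force: [-9.2, -2.1, 29.0]
width: 0.2
grasp_force: 14.2
```

```bash
python3 -c "
from h import *
im=grab('scene'); print(ctrl.get_obs()['ee_pos'])
for y in (-80,-100,-120): print(y,proj(im,[630,y+4,40]),proj(im,[645,y+5,40]))
cv2.imwrite('pics/s6c.png',np.clip(cv2.resize(im['frame'][150:350,120:360],(720,600),interpolation=cv2.INTER_CUBIC)*1.4,0,255).astype('uint8'))"
```

```text
[ 558.88852679 -106.92417251   98.65422701]
-80 [258.99193525 242.05326418] [262.40089252 246.31640098]
-100 [250.36259799 244.88324524] [253.70759833 249.20398837]
-120 [241.6161583  247.75162991] [244.89513403 252.13115962]
```

View pics/s6c.png

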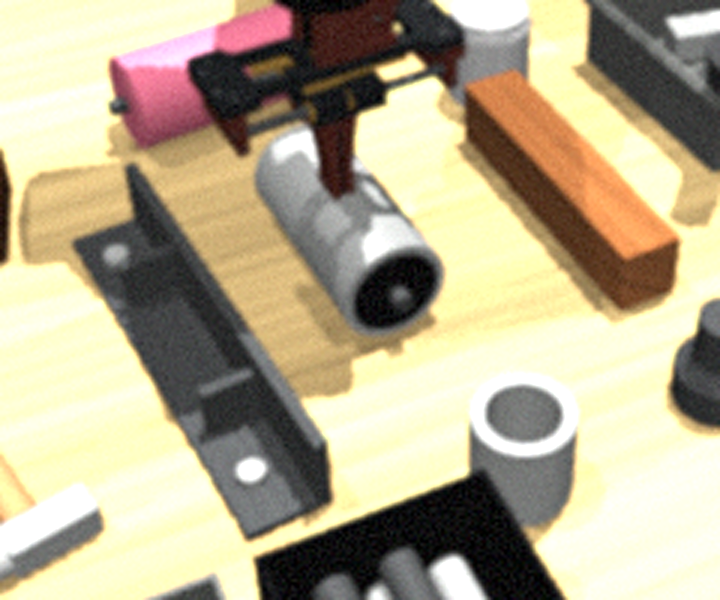

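The stub is now at pixel (254,248), so the axis is at y ≈ −98 with about 78 mm still to go. The roller is nearly parallel to the stop. I'll press 2 mm less and continue.

arm_command(series=[{"linear":[0,0,-0.005],"turn":0},{"linear":[0,-0.02,0],"turn":0},{"linear":[0,0,0.003],"turn":0},{"linear":[0,0,0],"turn":0},{"linear":[0,0.005,0],"turn":0},{"linear":[0,0.01,0],"turn":0},{"linear":[0,0.011,0],"turn":0},{"linear":[0,0.01,0],"turn":0},{"linear":[0,0.004,0],"turn":0},{"linear":[0,0,0],"turn":0}])

```text
t: 9.0
ee_pos: [559.7, -127.1, 99.1]
orientation: [3.139, 0.105, -0.001]
ft_force: [-3.6, 0.3, 9.7]
width: 0.6
grasp_force: 4.7
```

arm_command(series=[{"linear":[0,0,-0.005],"turn":0},{"linear":[0,-0.02,0],"turn":0},{"linear":[0,0,0.005],"turn":0},{"linear":[0,0,0],"turn":0},{"linear":[0,0.005,0],"turn":0},{"linear":[0,0.01,0],"turn":0},{"linear":[0,0.011,0],"turn":0},{"linear":[0,0.01,0],"turn":0},{"linear":[0,0.004,0],"turn":0},{"linear":[0,0,0],"turn":0}])

```text
t: 10.0
ee_pos: [561.2, -147.2, 99.1]
orientation: [3.139, 0.104, -0.0]
ft_force: [-3.0, 0.4, 6.9]
width: 0.8
grasp_force: 3.2
```

arm_command(series=[{"linear":[0,0,-0.005],"turn":0},{"linear":[0,-0.02,0],"turn":0},{"linear":[0,0,0.005],"turn":0},{"linear":[0,0,0],"turn":0},{"linear":[0,0.005,0],"turn":0},{"linear":[0,0.01,0],"turn":0},{"linear":[0,0.011,0],"turn":0},{"linear":[0,0.01,0],"turn":0},{"linear":[0,0.004,0],"turn":0},{"linear":[0,0,0],"turn":0}])

```text
t: 11.0
ee_pos: [562.7, -166.8, 99.1]
orientation: [3.139, 0.104, 0.0]
ft_force: [-2.8, -0.0, 6.6]
width: 0.4
grasp_force: 3.4
```

arm_command(series=[{"linear":[0,0,-0.005],"turn":0},{"linear":[0,-0.022,0],"turn":0},{"linear":[0,0,0.006],"turn":0},{"linear":[0,0,0],"turn":0},{"linear":[0,0.005,0],"turn":0},{"linear":[0,0.01,0],"turn":0},{"linear":[0,0.01,0],"turn":0},{"linear":[0,0.004,0],"turn":0},{"linear":[0,0,0],"turn":0}])

```text
t: 11.9
ee_pos: [563.9, -172.4, 99.2]
orientation: [-3.139, -0.104, -0.002]
ft_force: [-1.8, 6.1, 14.5]
width: 0.2
grasp_force: 7.3
```

arm_command(series=[{"linear":[0,0.003,0],"turn":0},{"linear":[0,0.003,0],"turn":0},{"linear":[0,0,0],"turn":0}])

```text
t: 12.2
ee_pos: [564.7, -178.6, 98.9]
orientation: [-3.139, -0.105, -0.003]
ft_force: [-0.8, 5.0, 11.3]
width: 0.6
grasp_force: 5.0
```

arm_command(series=[{"linear":[0,0.003,0],"turn":0},{"linear":[0,0.003,0],"turn":0},{"linear":[0,0,0],"turn":0}])

```text
t: 12.5
ee_pos: [564.7, -185.2, 98.3]
orientation: [3.139, 0.106, 0.002]
ft_force: [0.1, -0.2, 5.9]
width: 0.5
grasp_force: 2.5
```

```bash
python3 -c "
from h import *
im=grab('scene'); print(ctrl.get_obs()['ee_pos'])
for y in (-160,-170,-180): print(y,proj(im,[650,y+5,40]))
cv2.imwrite('pics/s7c.png',np.clip(cv2.resize(im['frame'][180:320,120:288],(720,600),interpolation=cv2.INTER_CUBIC)*1.4,0,255).astype('uint8'))"
```

```text
[ 564.68821152 -185.14779017   98.22401926]
-160 [227.81157703 259.67936278]
-170 [223.22186763 261.21044926]
-180 [218.59992395 262.75228882]
```

View pics/s7c.png

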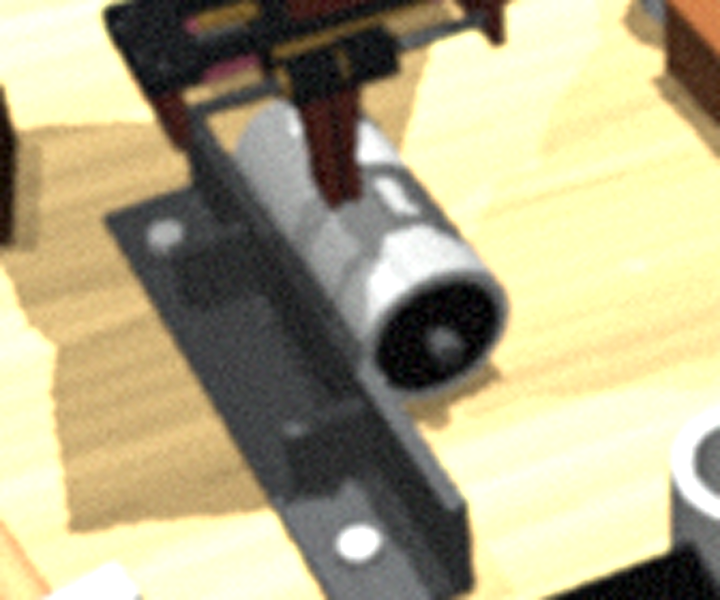

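The stub is at pixel (224,259), so the axis is at y ≈ −167 and the roller is up against the plate. The sideways force rose to 6 N there and then slipped. Next I'll nudge each end to make sure it lies along the plate.

arm_command(series=[{"linear":[0,0,-0.008],"turn":0},{"linear":[-0.03,-0.014,0],"turn":0},{"linear":[-0.03,-0.013,0],"turn":0},{"linear":[0,0,0.006],"turn":0},{"linear":[0,0,0.002],"turn":0},{"linear":[0,0,0],"turn":0}])

```text
t: 13.15
ee_pos: [502.3, -161.5, 97.6]
orientation: [-3.139, -0.106, 0.002]
ft_force: [-1.6, 0.7, 2.5]
width: 0.7
grasp_force: 1.2
```

arm_command(series=[{"linear":[0,0.003,0],"turn":0},{"linear":[0,0.003,0],"turn":0},{"linear":[0,0,0],"turn":0}])

```text
t: 13.45
ee_pos: [504.0, -167.1, 98.2]
orientation: [-3.139, -0.106, -0.001]
ft_force: [-1.4, 4.5, 7.7]
width: 0.3
grasp_force: 3.8
```

arm_command(series=[{"linear":[0,0.003,0],"turn":0},{"linear":[0,0.003,0],"turn":0},{"linear":[0,0,0],"turn":0}])

```text
t: 13.75
ee_pos: [504.7, -172.6, 98.8]
orientation: [-3.138, -0.105, -0.002]
ft_force: [-2.2, 10.0, 13.8]
width: 0.6
grasp_force: 7.6
```

arm_command(series=[{"linear":[0,0.002,0],"turn":0},{"linear":[0,0,-0.008],"turn":0},{"linear":[0.04,-0.002,0],"turn":0},{"linear":[0.04,-0.002,0],"turn":0},{"linear":[0.03,0,0],"turn":0},{"linear":[0,0,0.006],"turn":0},{"linear":[0,0,0.002],"turn":0},{"linear":[0,0,0],"turn":0}])

```text
t: 14.55
ee_pos: [615.6, -164.6, 99.2]
orientation: [3.138, 0.106, 0.01]
ft_force: [5.0, 0.0, 5.9]
width: 0.4
grasp_force: 3.4
```

arm_command(series=[{"linear":[0,0.003,0],"turn":0},{"linear":[0,0.003,0],"turn":0},{"linear":[0,0,0],"turn":0}])

```text
t: 14.85
ee_pos: [614.4, -169.5, 99.3]
orientation: [-3.139, -0.105, -0.006]
ft_force: [2.1, 5.0, 10.0]
width: 0.3
grasp_force: 5.0
```

arm_command(series=[{"linear":[0,0.003,0],"turn":0},{"linear":[0,0,0],"turn":0}])

```text
t: 15.05
ee_pos: [614.2, -172.5, 99.1]
orientation: [-3.139, -0.105, -0.004]
ft_force: [0.9, 5.2, 9.5]
width: 0.5
grasp_force: 4.9
```

arm_command(series=[{"linear":[0,0,-0.03],"turn":0},{"linear":[0,0,-0.045],"turn":0},{"linear":[0,0,-0.045],"turn":0},{"linear":[0,-0.04,-0.01],"turn":0},{"linear":[0,-0.042,0],"turn":0},{"linear":[0,-0.042,0],"turn":0},{"linear":[0,-0.042,0],"turn":0},{"linear":[0,-0.042,0],"turn":0},{"linear":[0,-0.042,0],"turn":0},{"linear":[0,-0.042,0],"turn":0}])

```text
t: 16.05
ee_pos: [592.6, 119.4, 227.3]
orientation: [3.139, 0.106, -0.001]
ft_force: [-0.2, -0.2, 0.3]
width: 0.7
grasp_force: 0.0
```

arm_command(series=[{"linear":[0,-0.042,0],"turn":0},{"linear":[0,-0.04,0],"turn":0},{"linear":[0,0,0],"turn":-0.137},{"linear":[0,0,0],"turn":-0.137},{"linear":[0,0,0],"turn":-0.137},{"linear":[0,0,0],"turn":-0.137},{"linear":[0,0,0],"turn":-0.136},{"linear":[0,0,0],"turn":-0.136},{"linear":[0,0,0],"turn":0}], jaw=1)

```text
t: 16.95
ee_pos: [587.5, 199.6, 227.2]
orientation: [2.837, 1.35, -0.002]
ft_force: [0.5, -0.5, 0.2]
width: 68.7
grasp_force: 0.0
```

```bash
python3 - <<'E'
from h import *
o=ctrl.get_obs();R=cv2.Rodrigues(o['orientation'])[0];print(o['ee_pos'],o['qpos'].round(2),R.round(3)[:, :2])
print(R.T@(np.array([586.6,206.4,118])-o['ee_pos']))
im=grab('scene');f=im['frame']
# check casting top in scene + tips
print(proj(im,o['ee_pos']),proj(im,[602,194,136]))
t=grab('top')
# roller ends check: bright low-sat mask near stop
h=cv2.cvtColor(t['frame'],cv2.COLOR_BGR2HSV);m=((h[...,1]<60)&(h[...,2]>70)).astype('uint8')
m[:,:300]=0;m[:,385:]=0;m[:150]=0;m[275:]=0
m=cv2.morphologyEx(m,cv2.MORPH_OPEN,np.ones((3,3)))
c=max(cv2.findContours(m,0,2)[0],key=cv2.contourArea);r=cv2.minAreaRect(c);print(r)
print([onz(t,*b,60).round() for b in cv2.boxPoints(r)])
a=np.hstack([cv2.resize(t['frame'][150:280,250:400],(400,347)),cv2.resize(f[100:230,250:400],(400,347))])
cv2.imwrite('pics/a8.png',np.clip(a*1.5,0,255).astype('uint8'))
E
```

```text
[587.4869814  199.62358215 227.20962732] [ 0.31  0.43  1.65 -0.    1.06  0.99] [[ 0.631  0.776]
 [ 0.776 -0.631]
 [-0.001 -0.   ]]
[  4.81354977  -4.91575573 109.20675052]
[367.01990804 126.76210566] [363.3780834  166.56816879]
((352.35479736328125, 208.1205596923828), (73.59341430664062, 31.876516342163086), 83.9909896850586)
[array([ 639., -127.,   60.]), array([ 649., -197.,   60.]), array([ 486., -213.,   60.]), array([ 477., -144.,   60.])]
```

View pics/a8.png

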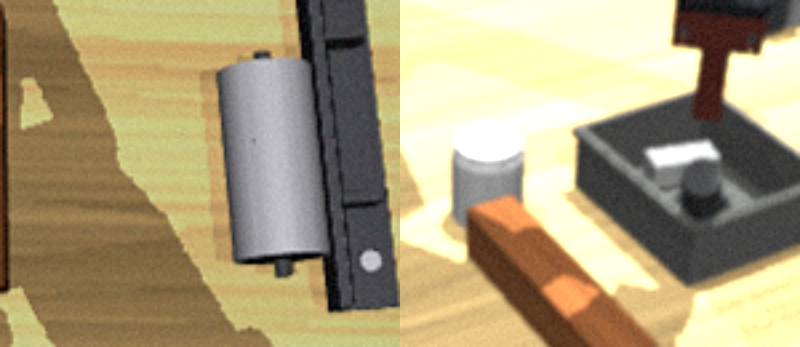

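The left half shows the roller flush and parallel against the stop, with stub tips at top pixels (348,170) and (356.5,253.5). The right half shows the gripper above the casting top, which is where I measured it at (364,167).

arm_command(series=[{"linear":[0.005,-0.005,0.02],"turn":0},{"linear":[0,0,0.02],"turn":0},{"linear":[0,0,0.015],"turn":0},{"linear":[0,0,0.015],"turn":0},{"linear":[0,0,0.015],"turn":0},{"linear":[0,0,0.012],"turn":0},{"linear":[0,0,0.012],"turn":0},{"linear":[0,0,0],"turn":0}])

```text
t: 17.85
ee_pos: [586.3, 207.1, 116.8]
orientation: [-2.837, -1.349, 0.005]
ft_force: [-0.7, 0.1, -0.0]
width: 87.8
grasp_force: 0.0
```

```bash
python3 - <<'E'
from h import *
t=grab('top')
A=onz(t,348.2,169.5,40);B=onz(t,356.5,253.5,40);d=A-B
yaw=np.arctan2(d[1],d[0]);m=(A+B)/2
print(m,np.linalg.norm(d),np.degrees(yaw)); n=np.array([-np.sin(yaw),np.cos(yaw)])
print('cast goal',m[:2]+62*n)
E
```

```text
[ 559.20430993 -172.83400403   40.        ] 190.30408826702677 5.282254306617044
cast goal [ 553.49645438 -111.09730194]
```

arm_command(series=[{"linear":[0,-0.008,0],"turn":0},{"linear":[0,-0.008,0],"turn":0},{"linear":[0,-0.008,0],"turn":0},{"linear":[0,0,0],"turn":0}])

```text
t: 18.3
ee_pos: [567.6, 223.5, 119.1]
orientation: [-2.836, -1.351, 0.0]
ft_force: [-0.4, 0.2, -0.4]
width: 87.8
grasp_force: 0.0
```

arm_command(series=[{"linear":[0,-0.008,0],"turn":0},{"linear":[0,-0.008,0],"turn":0},{"linear":[0,0,0],"turn":0}])

```text
t: 18.6
ee_pos: [555.1, 233.3, 118.5]
orientation: [-2.836, -1.35, 0.002]
ft_force: [-0.3, 0.2, 0.3]
width: 87.9
grasp_force: 0.0
```

arm_command(series=[{"linear":[0,-0.006,0],"turn":0},{"linear":[0,-0.006,0],"turn":0},{"linear":[0,0,0],"turn":0}])

```text
t: 18.9
ee_pos: [545.8, 240.8, 118.4]
orientation: [-2.836, -1.349, 0.002]
ft_force: [-3.2, 1.2, 1.8]
width: 88.1
grasp_force: 1.3
```

```bash
python3 - <<'E'
from h import *
f=grab('scene'); t=grab('top')
a=np.hstack([cv2.resize(f['frame'][90:220,300:430],(400,400)),cv2.resize(t['frame'][140:300,80:240],(400,400))])
cv2.imwrite('pics/a9.png',np.clip(a*1.8,0,255).astype('uint8'))
E
```

View pics/a9.png

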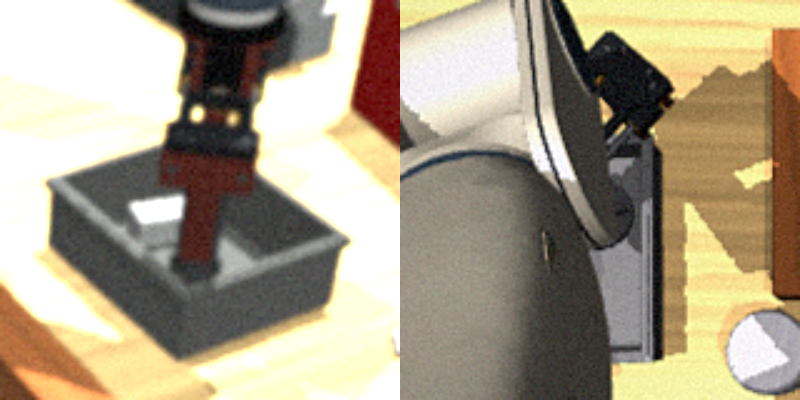

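The scene half shows the +s finger in front with the stem hidden behind it and no longer leaning out over the rim. The foot is on the bin floor at about (363,177), so the casting has come up, and closing will square it.

arm_command(series=[{"linear":[0,0,0],"turn":0},{"linear":[0,0,0],"turn":0},{"linear":[0,0,0],"turn":0},{"linear":[0,0,0],"turn":0},{"linear":[0,0,0],"turn":0},{"linear":[0,0,0],"turn":0}], jaw=-1)

```text
t: 19.6
ee_pos: [546.5, 240.5, 118.7]
orientation: [-2.837, -1.348, 0.001]
ft_force: [-5.1, 4.3, 5.0]
width: 46.0
grasp_force: 27.5
```

arm_command(series=[{"linear":[0,0,0],"turn":0},{"linear":[0,0,0],"turn":0},{"linear":[0,0,0],"turn":0}])

```text
t: 19.9
ee_pos: [546.1, 240.9, 118.9]
orientation: [-2.836, -1.348, 0.002]
ft_force: [-6.1, 4.1, 5.3]
width: 45.8
grasp_force: 27.8
```

arm_command(series=[{"linear":[0,-0.004,-0.004],"turn":0},{"linear":[0,-0.004,-0.004],"turn":0},{"linear":[0,-0.004,-0.004],"turn":0},{"linear":[0,0,0],"turn":0}])

```text
t: 20.3
ee_pos: [537.3, 247.9, 130.7]
orientation: [2.837, 1.35, -0.0]
ft_force: [-0.7, -0.5, -5.6]
width: 33.9
grasp_force: 30.0
```

arm_command(series=[{"linear":[0,0,-0.015],"turn":0},{"linear":[0,0,-0.03],"turn":0},{"linear":[0,0,-0.03],"turn":0},{"linear":[0,0,-0.03],"turn":0},{"linear":[-0.015,0.013,0],"turn":0},{"linear":[-0.025,0.022,0],"turn":0},{"linear":[-0.025,0.022,0],"turn":0},{"linear":[-0.025,0.022,0],"turn":0},{"linear":[-0.025,0.022,0],"turn":0},{"linear":[-0.025,0.022,0],"turn":0}])

```text
t: 21.3
ee_pos: [544.7, 60.1, 236.6]
orientation: [2.837, 1.349, 0.001]
ft_force: [1.1, -0.3, -5.8]
width: 33.5
grasp_force: 30.0
```

arm_command(series=[{"linear":[-0.025,0.022,0],"turn":0},{"linear":[-0.025,0.022,0],"turn":0},{"linear":[-0.025,0.022,0],"turn":0},{"linear":[-0.025,0.022,0],"turn":0},{"linear":[-0.015,0.015,0],"turn":0},{"linear":[-0.01,0.01,0],"turn":0},{"linear":[0,0,0],"turn":-0.12},{"linear":[0,0,0],"turn":-0.13},{"linear":[0,0,0],"turn":-0.13},{"linear":[0,0,0],"turn":-0.13}])

```text
t: 22.3
ee_pos: [553.4, -106.4, 236.1]
orientation: [-2.399, -2.028, -0.0]
ft_force: [0.0, 0.9, -5.5]
width: 33.8
grasp_force: 30.0
```

arm_command(series=[{"linear":[0,0,0],"turn":-0.13},{"linear":[0,0,0],"turn":-0.13},{"linear":[0,0,0.02],"turn":0},{"linear":[0,0,0],"turn":0}])

```text
t: 22.7
ee_pos: [552.0, -106.1, 214.2]
orientation: [-2.12, -2.314, 0.003]
ft_force: [-1.3, 1.1, -5.9]
width: 33.8
grasp_force: 30.0
```

```bash
python3 - <<'E'
from h import *
o=ctrl.get_obs();R=cv2.Rodrigues(o['orientation'])[0];p=o['ee_pos'];print(p,R.round(3)[:,:2],o['width'],o['ft_force'])
print('to pre-goal',R.T@(np.array([553.2,-106.1,p[2]])-p))
s=grab('scene');f=s['frame'].astype(int)
# dark stem/foot below gripper: rows below tip
tip=proj(s,p-[0,0,19]);print('tip',tip)
u=int(tip[0]);g=f.max(2)
for v in range(int(tip[1])-4,int(tip[1])+75,5):
    row=g[v,u-50:u+50]<75; print(v,''.join('#' if x else '.' for x in row))
for h in(100,112,125): print(h,proj(s,[p[0],p[1],p[2]-h]))
E
```

```text
[ 551.9862896  -106.07347025  214.20959199] [[-0.087  0.996]
 [ 0.996  0.087]
 [ 0.001 -0.004]] 33.828428214425465 [-1.34137434  1.08803528 -5.90339557]
to pre-goal [-0.13203137  1.20679036 -0.00463587]
tip [227.82355459 165.94052428]
161 ..........................................###################.......................................
166 ...........................................##################.......................................
171 ............................................###############.........................................
176 ............................................###############.........................................
181 ............................................################.....................................##.
186 .............................................###############......................................##
191 ..............................................##############.......................................#
196 .........................................#########################.................................#
201 .....................
[... 210 characters left out ...]
.........................##############........................................
216 ....................................................................................................
221 #...................................................................................................
226 ###.................................................................................................
231 #######.............................................................................................
236 ######..............................................................................................
100 [230.07915169 197.87313431]
112 [230.39364522 202.32543624]
125 [230.72899971 207.0730679 ]
```

arm_command(series=[{"linear":[0,0.001,0.02],"turn":0},{"linear":[0,0,0.03],"turn":0},{"linear":[0,0,0.02],"turn":0},{"linear":[0,0,0.015],"turn":0},{"linear":[0,0,0.008],"turn":0},{"linear":[0,0,0.003],"turn":0},{"linear":[0,0,0],"turn":0}])

```text
t: 23.45
ee_pos: [554.8, -106.7, 120.0]
orientation: [2.123, 2.316, 0.0]
ft_force: [-0.3, 0.1, -6.0]
width: 33.5
grasp_force: 30.0
```

arm_command(series=[{"linear":[0,0,0.003],"turn":0},{"linear":[0,0,0.002],"turn":0},{"linear":[0,0,0],"turn":0}])

```text
t: 23.75
ee_pos: [555.9, -106.7, 117.5]
orientation: [2.121, 2.314, 0.003]
ft_force: [-2.7, 2.8, 12.7]
width: 33.5
grasp_force: 30.0
```

arm_command(series=[{"linear":[0,0,-0.0015],"turn":0},{"linear":[-0.001,0,0],"turn":0},{"linear":[-0.001,0,0],"turn":0},{"linear":[0,0,0],"turn":0}])

```text
t: 24.15
ee_pos: [555.5, -107.8, 117.7]
orientation: [2.124, 2.315, 0.004]
ft_force: [-2.4, 6.0, 9.0]
width: 33.5
grasp_force: 30.0
```

arm_command(series=[{"linear":[-0.001,0,0],"turn":0},{"linear":[0,0,0],"turn":0}])

```text
t: 24.35
ee_pos: [555.6, -108.6, 117.8]
orientation: [2.124, 2.315, 0.004]
ft_force: [-2.2, 9.1, 11.7]
width: 33.7
grasp_force: 30.0
```

arm_command(series=[{"linear":[-0.001,0,0],"turn":0},{"linear":[0,0,0],"turn":0}])

```text
t: 24.55
ee_pos: [555.7, -109.5, 117.9]
orientation: [2.124, 2.315, 0.004]
ft_force: [-2.3, 8.1, 11.2]
width: 33.7
grasp_force: 30.0
```

arm_command(series=[{"linear":[0,0,-0.0015],"turn":0},{"linear":[-0.001,0,0],"turn":0},{"linear":[0,0,0],"turn":0}])

```text
t: 24.85
ee_pos: [555.1, -111.5, 117.8]
orientation: [-2.123, -2.316, -0.001]
ft_force: [0.0, 3.1, 1.7]
width: 33.5
grasp_force: 30.0
```

arm_command(series=[{"linear":[-0.001,0,0],"turn":0},{"linear":[0,0,0],"turn":0}])

```text
t: 25.05
ee_pos: [555.2, -112.5, 117.9]
orientation: [2.123, 2.316, 0.001]
ft_force: [-0.5, 3.3, 2.2]
width: 34.1
grasp_force: 30.0
```

arm_command(series=[{"linear":[-0.001,0,0],"turn":0},{"linear":[0,0,0],"turn":0}])

```text
t: 25.25
ee_pos: [555.3, -113.5, 117.8]
orientation: [2.123, 2.316, 0.001]
ft_force: [-1.4, 4.4, 2.3]
width: 33.9
grasp_force: 30.0
```

arm_command(series=[{"linear":[-0.001,0,0],"turn":0},{"linear":[0,0,0],"turn":0}])

```text
t: 25.45
ee_pos: [555.3, -114.1, 117.9]
orientation: [-2.123, -2.315, -0.001]
ft_force: [-1.5, 7.0, 4.9]
width: 34.1
grasp_force: 30.0
```

arm_command(series=[{"linear":[-0.001,0,0],"turn":0},{"linear":[0,0,0],"turn":0}])

```text
t: 25.65
ee_pos: [555.4, -115.0, 118.0]
orientation: [-2.123, -2.315, -0.001]
ft_force: [-1.5, 7.8, 5.7]
width: 33.5
grasp_force: 30.0
```

arm_command(series=[{"linear":[0.001,0,0],"turn":0},{"linear":[0,0,0],"turn":0}])

```text
t: 25.85
ee_pos: [555.4, -114.5, 118.0]
orientation: [2.122, 2.316, 0.0]
ft_force: [-0.4, 4.5, 5.3]
width: 34.0
grasp_force: 30.0
```

arm_command(series=[{"linear":[0,0,0],"turn":0},{"linear":[0,0,0],"turn":0},{"linear":[0,0,0],"turn":0},{"linear":[0,0,0],"turn":0},{"linear":[0,0,0],"turn":0}], jaw=0.4)

```text
t: 26.35
ee_pos: [555.1, -114.7, 117.6]
orientation: [2.123, 2.316, -0.0]
ft_force: [0.4, 0.6, -0.1]
width: 60.9
grasp_force: 0.0
```

arm_command(series=[{"linear":[0,0,-0.01],"turn":0},{"linear":[0,0,-0.02],"turn":0},{"linear":[0,0,-0.03],"turn":0},{"linear":[0,0,-0.03],"turn":0},{"linear":[0.03,0,-0.03],"turn":0},{"linear":[0.045,0,0],"turn":0},{"linear":[0.045,0,0],"turn":0},{"linear":[0.045,0,0],"turn":0},{"linear":[0.045,0,0],"turn":0},{"linear":[0.045,0,0],"turn":0}])

```text
t: 27.35
ee_pos: [532.7, 141.2, 238.7]
orientation: [2.122, 2.315, 0.001]
ft_force: [0.9, -0.5, -0.8]
width: 61.4
grasp_force: 0.0
```

arm_command(series=[{"linear":[0.045,0,0],"turn":0},{"linear":[0.045,0,0],"turn":0},{"linear":[0.03,0,0],"turn":0},{"linear":[0,0,0],"turn":0}])

```text
t: 27.75
ee_pos: [522.2, 262.4, 238.5]
orientation: [2.118, 2.32, 0.003]
ft_force: [-0.2, 0.5, -0.1]
width: 61.5
grasp_force: 0.0
```

```bash
python3 - <<'E'
from h import *
o=ctrl.get_obs();print(o['t'],o['ee_pos'],o['ft_force'],o['width'])
t=grab('top');s=grab('scene')
for n,im in(('top',t),('scene',s)):
    print(n,[proj(im,p).round(1) for p in([555,-112,150],[555,-112,0],[559,-173,80])])
g=t['frame'].max(2)
for v in range(160,262,3): print(v,''.join('#' if x<50 else '+' if x<75 else '.' for x in g[v,290:390]))
g=s['frame'].max(2)
for v in range(165,262,3): print(v,''.join('#' if x<50 else '+' if x<75 else '.' for x in g[v,180:280]))
E
```

```text
27.75 [522.23265628 262.44231379 238.46944902] [-0.19353351  0.49313906 -0.09290505] 61.53522504714375
top [array([329.3, 202.7]), array([323.5, 215.2]), array([354.8, 207.7])]
scene [array([227. , 185.7]), array([231. , 239.3]), array([202.6, 221.1])]
160 ........................................................................#####++++###++#+#+++#+###+..
163 ........................................................................+####+++##++++++++#+#####+..
166 .........................................................................#####+++################+..
169 .........................................................++++............#####++++##+#++++#++#+++++.
172 .........................................................................+####+#++##++++#+++##+#+++.
175 ...........................................................................+###+++##+++#++++#+++###.
178 .........................................++++...............................+##+++###++++#+#+++#++#+
181 ..........................................#++...............................+##++++##++#+++++##+++#+
184 ...
[... 5487 characters left out ...]
...........................+++###+....................................
246 ########++.............................+++##########++..+++.........................................
249 ##########++.......................+###################++...........................................
252 +###########++.................+########################+...........................................
255 ++#+##########++.............+##########################+...........................................
258 .+##+############+.........++############+...+#########+............................................
261 ...++##++##########+......++#############++##########+..............................................
```

```bash
python3 -c "
from workcell import ctrl
print(ctrl.close_job())"
```

```text
the job is handed in; nothing more can be done
None
```

The roller lies along the stop touching it, and the casting stands upright behind the middle of the roller, pushed up to contact; I handed the job in after about 28 s, and no verdict came back.

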